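# Load the gummed-tape dispenser from the tape stand

## Robot

A 6-joint arm with a two-finger parallel gripper is mounted at the origin on the work surface. World frame = base frame: x ahead of the robot, y to its left, z up, the work surface at z = 0. Lengths are in m, angles in rad, forces in N, time in s.
With the tool pointing down it reaches from about 0.35 to 0.775 m from the base axis. Payload 5.5 kg.
Tool frame: the origin (TCP) lies midway between the tips of the shut fingers; the grasp point (between the pads) lies grip_point_offset behind it (grip_point_offset is the distance from the TCP to the grasp point, in m); z points along the fingers, y is the direction in which the jaws open and shut (so a half turn about z gives the same grasp; the last joint's range is limited). The gripper opens to 85 mm and grips with 20 to 120 N. Pads are 22 mm wide; open, the fingers measure 114 mm over their backs; the gripper's body (76 mm by 85 mm) begins 54 mm behind the grasp point. The pads swing forward as they close: fully open they stand 13 mm farther back than shut.
Start: joints at [1.117, 0.313, 0.046, 1.304, 0, 1.431], TCP at [0.178, 0.547, 0.231] pointing down, gripper open.
Joint ranges: [-2.76, 2.76], [-0.86, 1.69], [-1.03, 1.26], [-2.2, 2.34], [-1.47, 1.5], [-3.14, 3.14]. Speed limits (rad/s): [2.57, 2.57, 3.14, 3.14, 3.14, 3.14].

## Interface

Orientations are given as a unit quaternion [w, x, y, z].
In Python, from workcell import * gives the robot as it stands.
- The arm moves only by the tool send_rows, never from a script. Its argument "series" is one flat list of numbers, 7 for each row, row after row: the shift along the tool's x, y, z in cm, then the turn, a rotation vector about the tool's x, y, z in degrees, then the opening, from 0 (shut) to 1 (fully open). A call has 1 to 10 rows; each row is the pose to reach, as a shift and turn from the pose commanded when the call began, along the tool's axes at that moment; what a row does not reach only later rows make up. A row lasts 1/12 s, in which the tool goes at most 41.7 mm and 7.16 degrees, less where a joint would pass 70% of its speed; a pose out of reach is approached as far as the arm can. A call with a gripper value outside its range is refused whole. The fingers move at their own pace and stop on an object; "newtons" is the grip in N (left out, the last holds). Time passes only in rows, so rows that repeat a pose let the fingers close. It gives the time, the measured TCP pose, the force and the opening at its end, in the units of the state.
- get_state(): the state, without advancing time (a new reading comes with each control period).
- read_camera(name): name is "side" or "top" or "wrist"; returns the picture (384x512x3 uint8, blue, green, red); there is no depth.
- camera_info(name): a dict with "K" (3x3 intrinsics, pixels), "D" ([k1, k2, p1, p2, k3] as OpenCV has them; the pictures are not rectified), "xyz" and "attitude" of the camera in the world. Camera axes: x right, y down, z forward; pixel columns grow to the right and rows downward; lengths in m; the calibration is good to about 2 mm. A picture is of the moment at which its call begins: read the wrist's pose just before it. camera_info takes no time and is no camera call; for the wrist camera it gives the pose at the moment of the call.
- hand_in(): hands the job in, once; it reports no verdict.
Trained networks look in the newest picture that a camera, given by its name, has taken for a name from the list of things; names that differ only in an ending like _2 or _b are one class to them, and where a whole thing is asked for, a point or a joint stands for the part that bears it (a point fixed in the world has none). Each returns a list of dicts, best first, with "p" (0 to 1); they miss things now and then, are a little off and sometimes report something else, mostly with a low value. They report only what shows in the picture. A call takes as long as a camera call. They do not tell look-alikes from the thing itself.
- silhouettes(camera, label): "pixels" (384x512 bool, what is visible of it) and "box" ([left, top, width, height] in pixels, round what is visible of it).
The state is a dict: "clock": time; "joint_pos": joint angles; "qvel": joint speeds; "tau": joint torques, N m; "tcp_pos": TCP position; "orientation": TCP orientation; "wrist_force": force on the tool from outside, world axes, zero at the start; "ft_torque": the same for the moment, N m; "finger_gap": finger opening in m.
Only numpy, scipy, OpenCV 4.12 (cv2) and the standard library are available. Lean on these libraries where they do the work, as an engineer would, in place of code of your own. Each camera call takes 0.05 s, during which the arm holds its last target. There are 200 camera calls.

## Task

Load the tape dispenser: slide the wide roll of gummed paper tape up off its post on the tape stand, lay it on its curved side on the bench and let go, then take a fresh hold and stand it on edge between the dispenser's cheeks, lowering it (not dropping it) until it rests on both rollers, and let go. Leave the narrow masking roll on its post, and do not disturb the jars and the bottle.

Things in the scene. Friction and masses are not known exactly. Their poses are not given: they have to be found in the camera images.
- tape: wide roll of gummed brown paper tape on a card core: cylinder 66 mm in diameter, 50 mm wide, 34 mm bore, about 0.11 kg. Origin at the middle of its axis (25 mm from either end face), z along the axis; both ends alike. Starts axis upright on either post of the stand, origin 43 mm above the bench; lying on its curved side, 33 mm
- masking: bystander: narrow roll of masking tape, same brown paper, 66 mm diameter and 34 mm bore, but only 24 mm wide; sits on the other post and stays there. Origin at the middle of its axis, z along the axis
- stand: wooden tape stand, fixed: base 90 (x) by 230 (y) by 18 mm thick, origin at the centre of its underside, z up. Two upright round posts, 28 mm in diameter, stand on it at x = 0, y = -65 and +65 mm; their bevelled tops are 92 mm above the bench, 24 mm above the wide roll's top
- dispenser: grey steel gummed-tape dispenser, fixed, 251 mm long. Origin on the bench under the middle of its roll bay, z up; tape runs along x, leaves at -x. Two upright cheeks along x (-75 to +75 mm), inner faces at y = -26.5 and +26.5 mm, end in outward-flared lips (y to +-33 mm). Ahead of the bay, x -75 to -176 mm: water tank, brush, guide bar, tear-off blade, up to 70 mm high
- bay (a point): middle of the wide roll when seated on both rollers: 47.5 mm above the bench on the dispenser's z axis, axes as the dispenser's; the seated roll's axis lies along y, its top 80 mm high. Two fixed rollers, 16 mm in diameter, lie along y at x = -25 and +25 mm, axes 15 mm above the bench. Low end walls inside the bay at x = -72 mm (47 mm high) and +72 mm (42 mm high)
- mouth (a point): centre of the bay's open top, level with the lips, 85 mm above the bench, straight above bay; the bay below is 53 mm clear in y and 144 mm in x
- brush_jar: bystander: white ceramic jar with brushes, 74 mm wide, jar 95 mm and brushes about 215 mm high, loose; origin at the centre of its underside
- paint_bottle: bystander: paint bottle, 60 mm wide, 150 mm high, loose; origin at the centre of its underside
- paint_jar: bystander: lidded glass paint jar, 64 mm wide, 75 mm high, loose; origin at the centre of its underside
There are look-alikes about, which are no part of the job. Leave any pink look-alike of the tape alone. Leave any orange look-alike of the stand alone.

How it is judged:
On the way, in this order (a step that is already met when the one before it is completed fails the run):
1. the wide roll lies on its curved side on the bench, clear of stand and dispenser, let go and at rest (angle between tape's own z axis and vertical between 1.35 and 1.79 rad and height (world z) of tape below 0.04 m and contact force between the fingers and tape below 0.1 N and contact force between tape and stand below 0.1 N and contact force between tape and dispenser below 0.1 N and linear speed of tape below 0.03 m/s), for 0.2 s.
2. the wide roll is on edge in the bay, down on its rollers (horizontal distance between tape and bay below 0.008 m and z of tape in the frame of bay below 0.005 m and angle between the z axis of tape and the y axis of dispenser, either way round below 0.12 rad), for 0.2 s.
At the end, for the whole second after the job is handed in: Wide roll at rest, let go, in the bay: middle within 8 mm sideways and 4 mm in height of its seat on both rollers, axis within 0.12 rad of the dispenser's y. Masking roll flat on its post (12 mm, 0.1 rad); jars and bottle upright (0.2 rad), within 20 mm of where they were (horizontal distance between tape and bay below 0.008 m and z of tape in the frame of bay between -0.004 and 0.004 m and angle between the z axis of tape and the y axis of dispenser, either way round below 0.12 rad and linear speed of tape below 0.02 m/s and contact force between the fingers and tape below 0.1 N and distance of masking from where it was at the start of the episode below 0.012 m and angle between masking's own z axis and vertical below 0.1 rad and distance of each of brush_jar, paint_bottle, paint_jar from where it was at the start of the episode below 0.02 m and angle between each of brush_jar, paint_bottle, paint_jar's own z axis and vertical below 0.2 rad); the robot touches nothing.
It fails at once if the wide roll is dropped into the dispenser (falls faster than 0.6 m/s at the bay) (horizontal distance between tape and bay below 0.03 m and height (world z) of tape below 0.11 m and linear speed of tape above 0.6 m/s).
It fails at once if the masking roll is taken off or shifted on its post (distance of masking from where it was at the start of the episode above 0.02 m).
It fails at once if a jar or the bottle is knocked over or pushed away (distance of any of brush_jar, paint_bottle, paint_jar from where it was at the start of the episode above 0.03 m or angle between any of brush_jar, paint_bottle, paint_jar's own z axis and vertical above 0.4 rad).
It also fails if it takes over 59 s, if anything falls off the work surface, if the arm or the gripper's body presses on something with over 40 N, if the wrist force passes 120 N, or if a joint passes its speed limit or range.

## Working session

There is one attempt and no reset: what is moved stays moved. The work goes in short steps, Python scripts to look and compute and a tool call to move; the robot and the scene stay as the last step left them, time stands still between calls to the robot, and variables do not carry over. Pictures are saved under pics/ and viewed, about 8 in all and at most 12, crops included, and the job is handed in when it is done.

Besides the shell and the picture viewer there is one more tool, called after "Emit:" as name(argument=value, ...), one argument or row to a line, values as JSON. send_rows: Moves the arm, as the interface text tells. Its arguments: {"type":"object","properties":{"series":{"type":"array"},"newtons":{"type":"number"}},"required":["series"]}

```bash
mkdir -p pics; ls
python3 - <<'E'
from workcell import *
import cv2,numpy as np
s=get_state();print(s)
for c in ["top","side"]:
    cv2.imwrite(f"pics/{c}0.png",read_camera(c));i=camera_info(c);print(c,i)
    for n in ["tape","masking","stand","dispenser"]:
        for d in silhouettes(c,n)[:4]: print(n,round(d["p"],2),d["box"])
print(camera_info("wrist"))
E
```

```text
pics
{'clock': 0.0, 'joint_pos': array([1.11739139e+00, 3.14028481e-01, 4.49577457e-02, 1.30356839e+00,
       1.29228224e-05, 1.43119498e+00]), 'qvel': array([ 6.22750316e-04, -8.79430195e-04, -3.70039535e-04, -1.51024699e-03,
        2.46957668e-04,  6.18809859e-05]), 'tau': array([ 9.59359350e-04, -4.80628717e+01,  2.98533046e+01,  1.92941894e-02,
       -2.71484387e-04, -4.83067112e-06]), 'tcp_pos': array([0.17727207, 0.54645823, 0.23038419]), 'orientation': array([-2.75391641e-04,  1.56258752e-01,  9.87715725e-01, -8.79304702e-04]), 'wrist_force': array([ 0.18769495,  0.84998758, -0.48347088]), 'ft_torque': array([-0.01559928, -0.01735122, -0.03678627]), 'finger_gap': 0.0854480023940159}
top {'K': array([[410.80197842,   0.        , 251.42429142],
       [  0.        , 410.80197842, 201.61391803],
       [  0.        ,   0.        ,   1.        ]]), 'D': array([0.01117823, 0.        , 0.        , 0.        , 0.        ]), 'xyz': array([0.33624314, 0.09980191, 1.34557318]), 'attitude': array([-0.0519165 ,  0.70918019, -0.70047299,  0.06087473])}
tape 0.7 [163.1, 212.0, 21.5, 23.9
[... 456 characters left out ...]
8157, -1.10949949,  0.80577115]), 'attitude': array([-0.49745975,  0.85544325, -0.12131221,  0.07767875])}
tape 0.72 [204.2, 170.9, 20.3, 16.1]
tape 0.65 [171.9, 192.3, 23.5, 26.5]
masking 0.57 [222.8, 194.4, 22.0, 12.4]
stand 0.56 [198.7, 165.3, 56.0, 48.4]
stand 0.56 [132.5, 141.1, 50.0, 42.6]
dispenser 0.75 [213.5, 261.1, 104.4, 84.0]
{'K': array([[292.82924621,   0.        , 258.04971638],
       [  0.        , 292.82924621, 189.43333623],
       [  0.        ,   0.        ,   1.        ]]), 'D': array([-0.00134811,  0.        ,  0.        ,  0.        ,  0.        ]), 'xyz': array([0.10679165, 0.56927027, 0.37494867]), 'attitude': array([0.11901265, 0.79998095, 0.58178897, 0.08595384])}
```

View pics/top0.png

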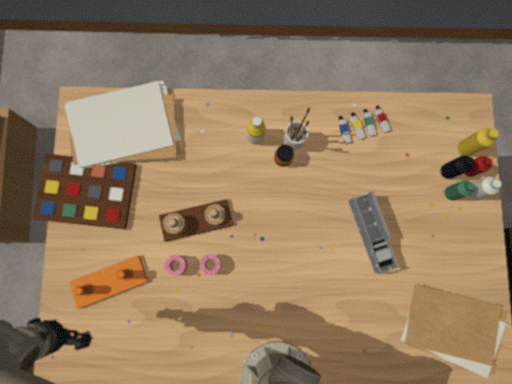

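View pics/side0.png

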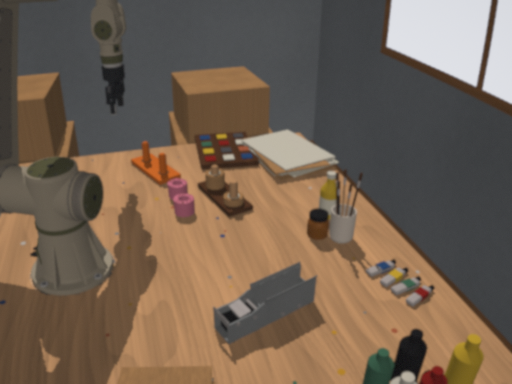

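Top: the brown stand is at (196,220), with rolls at (174,222) and (214,213). The orange stand at (108,282) and the pink rolls at (176,266) and (210,265) are the decoys. The dispenser is at (374,232) with its tank end pointing down the picture, toward the robot. In the side view the left roll (216,178) looks taller than the right one (233,193), so it should be the wide roll. I'll fit the poses and confirm in one crop.

```bash
cat > h.py <<'E'
from workcell import *
import cv2,numpy as np
from scipy.spatial.transform import Rotation as R
from scipy.optimize import minimize,least_squares
def rot(q): return R.from_quat([q[1],q[2],q[3],q[0]])
def proj(ci,P):
    M=rot(ci["attitude"]).as_matrix(); c=(np.asarray(P,float)-ci["xyz"])@M
    return cv2.projectPoints(c.reshape(-1,1,3),np.zeros(3),np.zeros(3),ci["K"],ci["D"])[0].reshape(-1,2)
def ray(ci,uv,z):
    n=cv2.undistortPoints(np.array(uv,float).reshape(-1,1,2),ci["K"],ci["D"]).reshape(-1,2)
    d=np.c_[n,np.ones(len(n))]@rot(ci["attitude"]).as_matrix().T
    return ci["xyz"]+d*((z-ci["xyz"][2])/d[:,2])[:,None]
def box(x0,x1,y0,y1,z0,z1): return np.array([[x,y,z] for x in(x0,x1) for y in(y0,y1) for z in(z0,z1)],float)
def cyl(x,y,r,z0,z1):
    a=np.linspace(0,2*np.pi,24,endpoint=False); return np.vstack([np.c_[x+r*np.cos(a),y+r*np.sin(a),0*a+z] for z in(z0,z1)])
def T(P,x,y,yaw): 
    c,s=np.cos(yaw),np.sin(yaw); return P@np.array([[c,s,0],[-s,c,0],[0,0,1]])+[x,y,0]
def render(ci,parts,p,S=4):
    m=np.zeros((384*S,512*S),np.uint8)
    for q in parts:
        h=cv2.convexHull(((proj(ci,T(q,*p))+.5)*S).astype(np.float32)); cv2.fillConvexPoly(m,h.astype(np.int32),1)
    return m
def fit(obs,parts,p0):
    # obs: list of (ci,mask)
    S=4; big=[(c,cv2.resize(m.astype(np.uint8),None,fx=S,fy=S,interpolation=0)) for c,m in obs]
    def f(p):
        t=0
        for c,m in big:
            r=render(c,parts,p); t+=1-(r&m).sum()/max(1,(r|m).sum())
        return t/len(big)
    best=minimize(f,p0,method="Nelder-Mead",options=dict(initial_simplex=np.array(p0)+np.array([[0,0,0],[.02,0,0],[0,.02,0],[0,0,.15]]),xatol=1e-4,fatol=1e-5))
    best=minimize(f,best.x,method="Nelder-Mead",options=dict(initial_simplex=best.x+np.array([[0,0,0],[.006,0,0],[0,.006,0],[0,0,.05]]),xatol=1e-4,fatol=1e-5))
    return best.x,best.fun
DISP=[box(-.075,.075,y0,y1,0,.085) for y0,y1 in((-.033,-.0265),(.0265,.033))]+[box(-.075,.075,-.03,.03,0,.042),box(-.176,-.075,-.03,.03,0,.06)]
def stand(a): # a=+1: wide roll at +y
    return [box(-.045,.045,-.115,.115,0,.018)]+[cyl(0,s*.065,.014,.018,.092) for s in(1,-1)]+[cyl(0,a*.065,.033,.018,.068),cyl(0,-a*.065,.033,.018,.042)]
E
python3 - <<'E'
from h import *
ob={}
for c in["top","side"]:
    im=read_camera(c);ci=camera_info(c)
    for n in["dispenser","stand","tape","masking"]:
        for d in silhouettes(c,n):
            x,y,w,h=d["box"];u=[x+w/2,y+h/2]
            ok={"top":dict(dispenser=(374,232),stand=(196,220),tape=(174,222),masking=(214,213)),"side":dict(dispenser=(266,303),stand=(226,190),tape=(214,179),masking=(233,200))}[c][n]
            if np.hypot(u[0]-ok[0],u[1]-ok[1])<15: ob.setdefault(n,[]).append((ci,d["pixels"]))
    if c=="side": a=cv2.resize(im[150:230,165:275],None,fx=5,fy=5,interpolation=2)
    else: b=cv2.resize(im[185:265,145:245],None,fx=4,fy=4,interpolation=2)
v=np.zeros((720,550,3),np.uint8);v[:400]=a;v[400:,:400]=b;cv2.imwrite("pics/crop1.png",v)
ci=camera_info("top");p=ray(ci,[(366,212),(383,255),(174,222),(214,213)],.05);print(p)
d0=p[0];yaw=np.arctan2(*(p[0]-p[1])[[1,0]])
for o in(ob["dispenser"],ob["dispenser"][:1],ob["dispenser"][1:]): print("disp",fit(o,DISP,[d0[0],d0[1],yaw]))
m=(p[2]+p[3])/2;l=p[2]-p[3];ys=np.arctan2(-l[0],l[1])
st=[(c,sum([k for cc,k in ob["tape"]+ob["masking"] if cc is c],mm.astype(int))>0) for c,mm in ob["stand"]]
for a in(1,-1): print("stand",a,[fit(o,stand(a),[m[0],m[1],ys]) for o in(st,st[:1],st[1:])])
for n in("tape","masking"): 
    for c,mm in ob[n]: print(n,cv2.minAreaRect(np.argwhere(mm)[:,::-1].astype(np.float32)),mm.sum())
for n in["brush_jar","paint_bottle","paint_jar"]:
    for d in silhouettes("top",n)[:2]: print(n,d["p"],d["box"],ray(ci,[(d["box"][0]+d["box"][2]/2,d["box"][1]+d["box"][3]/2)],.06))
E
```

```text
[[ 0.5163605  -0.28149041  0.05      ]
 [ 0.38085741 -0.33036977  0.05      ]
 [ 0.47647368  0.32843494  0.05      ]
 [ 0.50678137  0.20297238  0.05      ]]
disp (array([ 0.50021264, -0.28725705,  0.33199157]), np.float64(0.06341537667020197))
disp (array([ 0.50168868, -0.28920127,  0.32000526]), np.float64(0.048078795804234686))
disp (array([ 0.50078556, -0.28370772,  0.34820661]), np.float64(0.0629277512098737))
stand 1 [(array([0.48820765, 0.26417955, 0.24795849]), np.float64(0.10920488322233657)), (array([0.48962743, 0.26390488, 0.2518787 ]), np.float64(0.13847727695455392)), (array([0.48731827, 0.26267489, 0.25522345]), np.float64(0.07505272298722243))]
stand -1 [(array([0.4881698 , 0.26434533, 0.24171089]), np.float64(0.13871359371484615)), (array([0.48962743, 0.26390488, 0.2518787 ]), np.float64(0.13847727695455392)), (array([0.48779676, 0.26574123, 0.24069274]), np.float64(0.13503946618927498))]
tape ((174.8000030517578, 223.4000244140625), (21.466251373291016, 19.677398681640625), 26.56505012512207) 271
tape ((214.5, 179.5), (19.0, 19.0), 90.0) 322
masking ((214.0, 214.0), (20.0, 20.0), 90.0) 259
masking ((233.0, 199.0), (14.0, 20.0), 90.0) 230
brush_jar 0.8 [287.1, 109.2, 20.5, 37.3] [[ 0.7895554  -0.06269346  0.06      ]]
paint_bottle 0.89 [249.2, 117.2, 14.8, 25.2] [[0.78082598 0.07042905 0.06      ]]
paint_jar 0.68 [275.9, 142.7, 22.3, 24.8] [[ 0.69720752 -0.02879308  0.06      ]]
```

View pics/crop1.png

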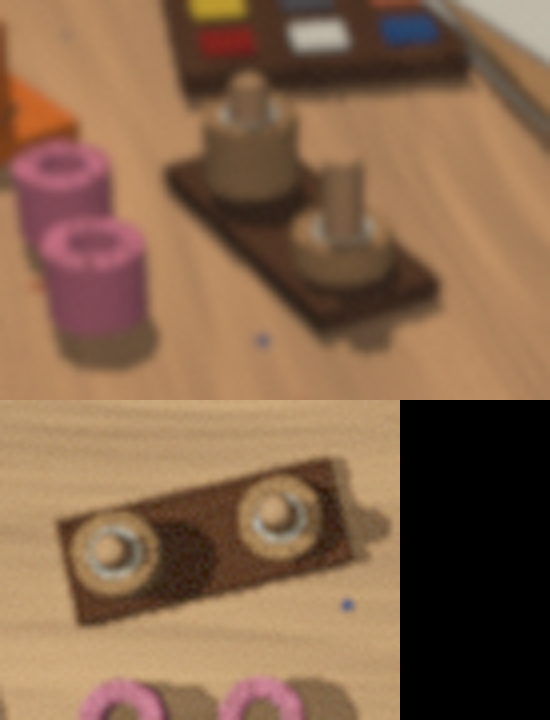

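Crop: the left roll at crop (250,150) is the tall one, about twice the height of its neighbour at (342,225), which has a long bare post. So the wide roll is on the stand's +y post at about (0.472,0.327), and the pink pair are decoys.

```bash
cat >> h.py <<'E'
def tool(az,tilt=0):
    """tool x at azimuth az, pointing down, then tilted by tilt (deg) so that the fingers point outward along az"""
    x=np.array([np.cos(az),np.sin(az),0]);z=np.array([0,0,-1.]);B=np.c_[x,np.cross(z,x),z]
    return R.from_matrix(B)*R.from_euler("y",tilt,degrees=True)
def go(pos,az,tilt=0,s=None):
    s=s or get_state();q=rot(s["orientation"])
    print("shift cm",np.round(q.inv().apply(np.array(pos)-s["tcp_pos"])*100,2),"turn deg",np.round(np.degrees((q.inv()*tool(az,tilt)).as_rotvec()),1))
E
python3 - <<'E'
import workcell
print([n for n in dir(workcell) if n[0]!='_'], getattr(workcell,"grip_point_offset",None))
from h import *
go([.43,.30,.25],.606)
E
```

```text
['MotionError', 'camera_info', 'get_state', 'grip_point_offset', 'hand_in', 'read_camera', 'silhouettes'] 0.0187
shift cm [-31.64 -15.7   -1.87] turn deg [  0.   -0.  127.3]
```

Emit:
send_rows(
  series=[-31.6,-15.7,-1.9,0,0,127,1,-31.6,-15.7,-1.9,0,0,127,1,-31.6,-15.7,-1.9,0,0,127,1,-31.6,-15.7,-1.9,0,0,127,1,-31.6,-15.7,-1.9,0,0,127,1,-31.6,-15.7,-1.9,0,0,127,1,-31.6,-15.7,-1.9,0,0,127,1,-31.6,-15.7,-1.9,0,0,127,1,-31.6,-15.7,-1.9,0,0,127,1,-31.6,-15.7,-1.9,0,0,127,1],
  newtons=40,
)

```text
clock: 1.98
tcp_pos: [0.433, 0.2971, 0.2505]
orientation: [0.001, 0.709, 0.705, 0.001]
wrist_force: [0.0, -0.7, 0.2]
finger_gap: 0.0855
```

Run:
```python
from h import *
s=get_state();print(s["clock"],s["tcp_pos"],s["joint_pos"])
go([.43,.30,.25],.606)
```

```text
1.9833 [0.43304018 0.29708743 0.2505114 ] [ 4.49033286e-01  2.09989925e-01 -4.40522686e-02  1.31524647e+00
 -1.14656887e-03  2.02472841e+00]
shift cm [ 0.29 -0.31  0.05] turn deg [ 0.1 -0.  55. ]
```

Emit:
send_rows(
  series=[0.3,-0.3,0,0,0,55,1,0.3,-0.3,0,0,0,55,1,0.3,-0.3,0,0,0,55,1,0.3,-0.3,0,0,0,55,1,0.3,-0.3,0,0,0,55,1,0.3,-0.3,0,0,0,55,1,0.3,-0.3,0,0,0,55,1,0.3,-0.3,0,0,0,55,1,0.3,-0.3,0,0,0,55,1,0.3,-0.3,0,0,0,55,1],
)

```text
clock: 2.82
tcp_pos: [0.4266, 0.3031, 0.2503]
orientation: [-0.0, 0.952, 0.305, 0.0]
wrist_force: [0.3, -0.7, -0.3]
finger_gap: 0.0855
```

```bash
cat > look.py <<'E'
from h import *
import sys
s=get_state();ci=camera_info("wrist");im=read_camera("wrist")
cv2.imwrite("pics/%s.png"%sys.argv[1],im)
for n in sys.argv[2:]:
    for d in silhouettes("wrist",n)[:3]: print(n,round(d["p"],2),d["box"])
print(s["tcp_pos"],ci["xyz"],proj(ci,[[.472,.327,.068],[.472,.327,.092]]))
E
python3 look.py w1 tape masking stand
```

```text
tape 0.9 [236.5, 91.2, 57.8, 61.9]
tape 0.89 [254.0, 217.8, 50.4, 61.6]
tape 0.71 [183.6, 174.9, 55.4, 59.5]
masking 0.82 [328.8, 131.7, 62.4, 55.4]
stand 0.63 [217.8, 68.6, 190.7, 130.7]
stand 0.63 [0.0, 93.8, 146.4, 102.7]
[0.42659322 0.30305432 0.2503436 ] [0.48622998 0.34551811 0.39401986] [[263.97692948 122.13703545]
 [264.46227673 123.80531258]]
```

View pics/w1.png

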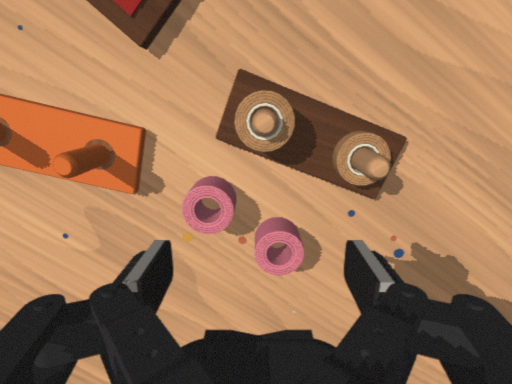

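The picture shows the wide roll at (265,122), where the model predicted (264,122), and the masking roll at (362,158). The pink rolls are at (209,205) and (280,247), clear of the approach. I'm going in.

Run:
```python
from h import *
go([.472,.327,.16],.606)
go([.472,.327,.028],.606)
```

```text
shift cm [5.09 0.69 9.03] turn deg [-0.  -0.   0.8]
shift cm [ 5.09  0.69 22.23] turn deg [-0.  -0.   0.8]
```

Emit:
send_rows(
  series=[5.1,0.7,4,0,0,1,1,5.1,0.7,9,0,0,1,1,5.1,0.7,9,0,0,1,1,5.1,0.7,11.5,0,0,1,1,5.1,0.7,14,0,0,1,1,5.1,0.7,16.5,0,0,1,1,5.1,0.7,19,0,0,1,1,5.1,0.7,21,0,0,1,1,5.1,0.7,22.2,0,0,1,1,5.1,0.7,22.2,0,0,1,1],
)

```text
clock: 3.85
tcp_pos: [0.47, 0.3257, 0.0251]
orientation: [0.0, 0.955, 0.296, -0.003]
wrist_force: [-0.3, -0.4, 0.4]
finger_gap: 0.0854
```

Emit:
send_rows(
  series=[0,0,0,0,0,0,0.7,0,0,0,0,0,0,0.7,0,0,0,0,0,0,0.4,0,0,0,0,0,0,0.4,0,0,0,0,0,0,0.4,0,0,0,0,0,0,0.4],
)

```text
clock: 4.35
tcp_pos: [0.4731, 0.3273, 0.0294]
orientation: [-0.0, 0.955, 0.296, 0.001]
wrist_force: [-0.6, -0.1, 4.2]
finger_gap: 0.0659
```

Emit:
send_rows(
  series=[0,0,-1,0,0,0,0.4,0,0,-3,0,0,0,0.4,0,0,-5,0,0,0,0.4,0,0,-7,0,0,0,0.4,0,0,-9,0,0,0,0.4,0,0,-11.5,0,0,0,0.4,0,0,-14,0,0,0,0.4,0,0,-16,0,0,0,0.4,0,0,-16,0,0,0,0.4,0,0,-16,0,0,0,0.4],
  newtons=50,
)

```text
clock: 5.18
tcp_pos: [0.4729, 0.3272, 0.1899]
orientation: [-0.0, 0.955, 0.296, 0.002]
wrist_force: [-0.4, -0.0, -1.7]
finger_gap: 0.0657
```

Run:
```python
from h import *
print(get_state()["joint_pos"])
go([.47,.0,.19],0.0)
import numpy as np
```

```text
[ 4.65762204e-01  3.25245065e-01 -3.89460139e-02  1.20355617e+00
  2.57263747e-05  3.00690252e+00]
shift cm [-18.73  26.84  -0.06] turn deg [-0.  -0.2 34.4]
```

Run:
```python
from h import *
go([.53,.04,.19],0.07)
```

```text
shift cm [-11.52  26.93  -0.03] turn deg [-0.  -0.2 30.4]
```

Emit:
send_rows(
  series=[-11.5,26.9,0,0,0,30.4,0.4,-11.5,26.9,0,0,0,30.4,0.4,-11.5,26.9,0,0,0,30.4,0.4,-11.5,26.9,0,0,0,30.4,0.4,-11.5,26.9,0,0,0,30.4,0.4,-11.5,26.9,0,0,0,30.4,0.4,-11.5,26.9,0,0,0,30.4,0.4,-11.5,26.9,0,0,0,30.4,0.4,-11.5,26.9,0,0,0,30.4,0.4,-11.5,26.9,0,0,0,30.4,0.4],
)

```text
clock: 6.02
tcp_pos: [0.5283, 0.0403, 0.1871]
orientation: [-0.0, 0.999, 0.035, -0.001]
wrist_force: [0.2, -0.0, -2.1]
finger_gap: 0.0656
```

Run:
```python
from h import *
print(get_state()["joint_pos"],get_state()["tcp_pos"])
go([.56,.04,.19],0.07,60)
```

```text
[-7.58118165e-02  2.45604426e-01 -1.54630293e-01  1.17317265e+00
  5.41955618e-04  2.99635273e+00] [0.52828692 0.04026632 0.18709221]
shift cm [ 3.16  0.25 -0.3 ] turn deg [-0.  60.1 -0.1]
```

Emit:
send_rows(
  series=[3,0,0,0,60,0,0.4,3,0,0,0,60,0,0.4,3,0,0,0,60,0,0.4,3,0,0,0,60,0,0.4,3,0,0,0,60,0,0.4,3,0,0,0,60,0,0.4,3,0,0,0,60,0,0.4,3,0,0,0,60,0,0.4,3,0,0,0,60,0,0.4,3,0,0,0,60,0,0.4],
)

```text
clock: 6.85
tcp_pos: [0.6007, 0.0436, 0.2335]
orientation: [-0.019, 0.876, 0.033, 0.48]
wrist_force: [-0.2, 0.3, -1.4]
finger_gap: 0.0657
```

Run:
```python
from h import *
s=get_state();print(s["joint_pos"],s["tcp_pos"])
q=rot(s["orientation"]);print(q.as_matrix().round(3))
go([.57,.04,.11],0.07,78)
```

```text
[-0.16172197 -0.17172557 -1.02415723 -0.27066956  0.20030027  3.01258337] [0.60073061 0.04356898 0.23345101]
[[ 0.537  0.076  0.84 ]
 [ 0.04  -0.997  0.065]
 [ 0.843 -0.001 -0.539]]
shift cm [-12.07   0.13   4.04] turn deg [-0.3 20.6  0.1]
```

Joint 3 hit its limit, so that tilt isn't reachable at this distance. I'll fit the arm's geometry from the poses already visited and find where the tilt is reachable.

```bash
cat > kin.py <<'E'
from h import *
D=np.array([[.5745,.2304,.314,.045,0],[.5751,.1899,.3252,-.0389,0],[.5251,.2505,.21,-.0441,0],[.5298,.1871,.2456,-.1546,0],[.6023,.2335,-.1717,-1.0242,.9886]])
D[:,0]=np.sqrt(D[:,0]**2-.08**2)
def fk(k,j2,j3,t):
    L1,L2,L3,h,e=k;p=np.pi/2-t;f=j2-j3
    return L1*np.sin(j2)+L2*np.cos(f)+e*np.sin(f)+L3*np.cos(p), h+L1*np.cos(j2)-L2*np.sin(f)+e*np.cos(f)-L3*np.sin(p)
def res(k): 
    r,z=fk(k,D[:,2],D[:,3],D[:,4]);return np.r_[r-D[:,0],z-D[:,1]]
o=least_squares(res,[.4,.4,.3,.2,0]);k=o.x
def ik(r,z,t):
    s=least_squares(lambda q:np.subtract(fk(k,q[0],q[1],t),(r,z)),[.3,-.5])
    return s.x,np.abs(s.fun).max(),np.pi/2-t-s.x[0]+s.x[1]
E
python3 - <<'E'
from kin import *
print(k,np.abs(o.fun).max())
for t in(55,65,75,80):
  for r in(.5,.55,.6,.65,.7,.75,.8):
    print(t,r,[(np.round(q,2),round(j4,2)) if e<1e-4 else 'x' for q,e,j4 in[ik(r,.04,np.radians(t)),ik(r,.1,np.radians(t))]])
E
```

```text
[0.51936531 0.40930427 0.44836687 0.24002222 0.0555138 ] 0.0013311229055875673
55 0.5 [(array([ 0.52, -1.49]), np.float64(-1.4)), (array([ 0.07, -1.4 ]), np.float64(-0.85))]
55 0.55 [(array([ 0.45, -1.36]), np.float64(-1.2)), (array([ 0.14, -1.29]), np.float64(-0.82))]
55 0.6 [(array([ 0.44, -1.24]), np.float64(-1.07)), (array([ 0.2 , -1.19]), np.float64(-0.77))]
55 0.65 [(array([ 0.45, -1.12]), np.float64(-0.96)), (array([ 0.26, -1.08]), np.float64(-0.72))]
55 0.7 [(array([ 0.48, -1.  ]), np.float64(-0.87)), (array([ 0.32, -0.96]), np.float64(-0.67))]
55 0.75 [(array([ 0.52, -0.88]), np.float64(-0.79)), (array([ 0.38, -0.85]), np.float64(-0.61))]
55 0.8 [(array([ 0.56, -0.76]), np.float64(-0.71)), (array([ 0.44, -0.73]), np.float64(-0.55))]
65 0.5 ['x', 'x']
65 0.55 [(array([ 1. , -1.5]), np.float64(-2.06)), (array([ 0.55, -1.47]), np.float64(-1.59))]
65 0.6 [(array([ 0.8 , -1.35]), np.float64(-1.72)), (array([ 0.48, -1.34]), np.float64(-1.39))]
65 0.65 [(array([ 0.72, -1.23]), np.float64(-1.51)), (array([ 0.47, -1.22]), np.float64(-1.25))]
65 0.7 [(array([ 0.69, -1.11]), np.float64
[... 817 characters left out ...]
, np.float64(-1.53)), (array([ 0.73, -0.93]), np.float64(-1.39))]
80 0.5 [(array([ 2.11, -1.52]), np.float64(-3.46)), 'x']
80 0.55 [(array([ 1.68, -1.44]), np.float64(-2.94)), (array([ 2.58, -1.85]), np.float64(-4.25))]
80 0.6 [(array([ 1.39, -1.34]), np.float64(-2.55)), (array([ 1.18, -1.42]), np.float64(-2.43))]
80 0.65 [(array([ 1.21, -1.23]), np.float64(-2.27)), (array([ 0.99, -1.29]), np.float64(-2.11))]
80 0.7 [(array([ 1.1 , -1.12]), np.float64(-2.05)), (array([ 0.9 , -1.17]), np.float64(-1.9))]
80 0.75 [(array([ 1.03, -1.01]), np.float64(-1.87)), (array([ 0.85, -1.05]), np.float64(-1.73))]
80 0.8 [(array([ 0.99, -0.9 ]), np.float64(-1.72)), (array([ 0.83, -0.94]), np.float64(-1.59))]
```

Tilt 65° is reachable at r≈0.76. At azimuth 0.25 there is free bench between the bottle and the stand, so the roll goes there.

Run:
```python
from h import *
go([.736,.188,.16],0.28,64)
from kin import *
for z in(.16,.1,.034):print(ik(np.sqrt(.76**2-.0064),z,np.radians(64)))
```

```text
shift cm [  1.65 -13.37  16.25] turn deg [10.2  6.6 -5.8]
(array([ 0.34277931, -0.91668361]), np.float64(3.008032711804276e-11), np.float64(-0.8056773196595857))
(array([ 0.49852547, -0.95139435]), np.float64(7.512212296667542e-09), np.float64(-0.9961342070065884))
(array([ 0.68311261, -0.96202675]), np.float64(3.1205593664651587e-13), np.float64(-1.1913537566830252))
```

Emit:
send_rows(
  series=[0.8,-13.4,7,5,3,-3,0.4,0.8,-13.4,7,5,3,-3,0.4,0.8,-13.4,7,5,3,-3,0.4,0.8,-13.4,7,5,3,-3,0.4,1.6,-13.4,16.2,10.2,6.6,-5.8,0.4,1.6,-13.4,16.2,10.2,6.6,-5.8,0.4,1.6,-13.4,16.2,10.2,6.6,-5.8,0.4,1.6,-13.4,16.2,10.2,6.6,-5.8,0.4,1.6,-13.4,16.2,10.2,6.6,-5.8,0.4,1.6,-13.4,16.2,10.2,6.6,-5.8,0.4],
)

```text
clock: 7.68
tcp_pos: [0.7307, 0.1875, 0.1531]
orientation: [-0.075, 0.843, 0.118, 0.52]
wrist_force: [-0.1, 0.9, -1.1]
finger_gap: 0.0654
```

Run:
```python
from h import *
s=get_state();print(s["joint_pos"],s["tcp_pos"],rot(s["orientation"]).as_matrix()[:,2])
go([.736,.188,.16],0.28,64)
go([.736,.188,.045],0.28,64)
im=read_camera("side");im2=read_camera("wrist")
cv2.imwrite("pics/s2.png",np.hstack([im[80:384,130:430],cv2.resize(im2,(405,304))]))
```

```text
[ 0.06944737  0.33772546 -0.90974673 -0.77359834  0.18887229  3.04944246] [0.73067415 0.18751759 0.15306826] [ 0.85884828  0.24794585 -0.44822146]
shift cm [0.86 0.1  0.16] turn deg [-0.1  0.6 -0.2]
shift cm [-9.42  0.14  5.31] turn deg [-0.1  0.6 -0.2]
```

View pics/s2.png

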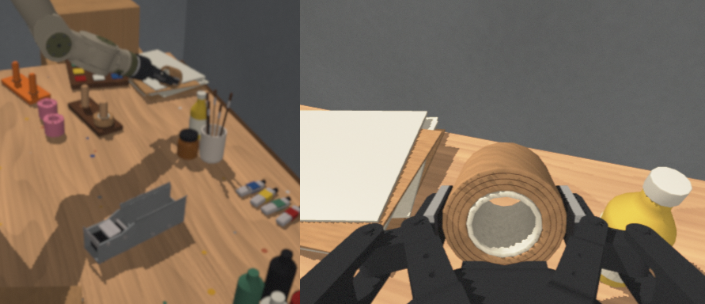

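The roll is held and tilted, with the bottle to the right at (650,210) and the paper stack to the left with its edge near (430,150). I'll check the stack's clearance before lowering.

Run:
```python
from h import *
print(ray(camera_info("top"),[(178,150),(176,86),(160,85),(75,165)],.02))
```

```text
[[0.72042021 0.3303288  0.02      ]
 [0.94570008 0.34587685 0.02      ]
 [0.94827994 0.40036849 0.02      ]
 [0.66401085 0.66585593 0.02      ]]
```

Emit:
send_rows(
  series=[-2,0.1,1.2,0,0.6,0,0.4,-5,0.1,2.8,0,0.6,0,0.4,-7.5,0.1,4.3,0,0.6,0,0.4,-9.4,0.1,5.3,0,0.6,0,0.4,-9.4,0.1,5.3,0,0.6,0,0.4,-9.4,0.1,5.3,0,0.6,0,0.4],
)

```text
clock: 8.28
tcp_pos: [0.7372, 0.1874, 0.0459]
orientation: [-0.075, 0.84, 0.117, 0.525]
wrist_force: [0.2, 0.1, -0.5]
finger_gap: 0.0657
```

Run:
```python
from h import *
s=get_state();print(s["joint_pos"],s["tcp_pos"],rot(s["orientation"]).as_matrix()[:,2],s["wrist_force"])
p=s["tcp_pos"]
for z in(.040,.037,.034): go([p[0],p[1],z],0.28,64,s)
```

```text
[ 0.06834399  0.63636495 -0.94665452 -1.12095784  0.18958925  3.05159665] [0.73723054 0.1873578  0.04594138] [ 0.86417399  0.24804973 -0.43780662] [ 0.19753305  0.071907   -0.49341253]
shift cm [-0.53  0.    0.26] turn deg [ 0.  -0.  -0.2]
shift cm [-0.8   0.    0.39] turn deg [ 0.  -0.  -0.2]
shift cm [-1.07  0.    0.52] turn deg [ 0.  -0.  -0.2]
```

Emit:
send_rows(
  series=[-0.3,0,0.15,0,0,0,0.4,-0.5,0,0.25,0,0,0,0.4,-0.7,0,0.35,0,0,0,0.4,-0.8,0,0.4,0,0,0,0.4,-0.8,0,0.4,0,0,0,0.4],
)

```text
clock: 8.7
tcp_pos: [0.7386, 0.1875, 0.0389]
orientation: [-0.075, 0.839, 0.117, 0.527]
wrist_force: [0.3, 0.6, -1.3]
finger_gap: 0.0658
```

Emit:
send_rows(
  series=[-0.1,0,0.05,0,0,0,0.4,-0.2,0,0.1,0,0,0,0.4,-0.3,0,0.15,0,0,0,0.4,-0.3,0,0.15,0,0,0,0.4],
)

```text
clock: 9.03
tcp_pos: [0.7382, 0.1875, 0.0341]
orientation: [-0.075, 0.839, 0.117, 0.526]
wrist_force: [0.5, -0.1, -1.6]
finger_gap: 0.0658
```

Emit:
send_rows(
  series=[-0.1,0,0.05,0,0,0,0.4,-0.2,0,0.1,0,0,0,0.4,-0.2,0,0.1,0,0,0,0.4,-0.2,0,0.1,0,0,0,0.4],
)

```text
clock: 9.37
tcp_pos: [0.7389, 0.1877, 0.0332]
orientation: [-0.075, 0.839, 0.117, 0.527]
wrist_force: [-0.8, -0.5, 4.3]
finger_gap: 0.0658
```

Emit:
send_rows(
  series=[0,0,0,0,0,0,0.85,0,0,0,0,0,0,0.9,0,0,0,0,0,0,1,0,0,0,0,0,0,1,0,0,0,0,0,0,1,0,0,0,0,0,0,1,0,0,0,0,0,0,1,0,0,0,0,0,0,1,0,0,0,0,0,0,1,0,0,0,0,0,0,1],
)

```text
clock: 10.2
tcp_pos: [0.7384, 0.1875, 0.0322]
orientation: [-0.075, 0.839, 0.117, 0.526]
wrist_force: [0.3, -0.1, 0.1]
finger_gap: 0.0852
```

```bash
python3 look.py w3 tape
python3 - <<'E'
from h import *
s=get_state();p=s["tcp_pos"];print(s["wrist_force"])
b=rot(s["orientation"]).apply([0,0,-1])
print("up 2.5cm & back", rot(s["orientation"]).inv().apply([0,0,.03])*100)
E
```

```text
tape 0.79 [186.8, 207.8, 156.6, 138.7]
[0.73835922 0.18753359 0.03222856] [0.64551803 0.16034513 0.16190058] [[ 2338.61198614 -1325.71903002]
 [ 1657.87592084  -710.95325938]]
[ 0.51382106 -0.25191536  0.71595021]
up 2.5cm & back [ 2.70029243 -0.00801314 -1.30704116]
```

View pics/w3.png

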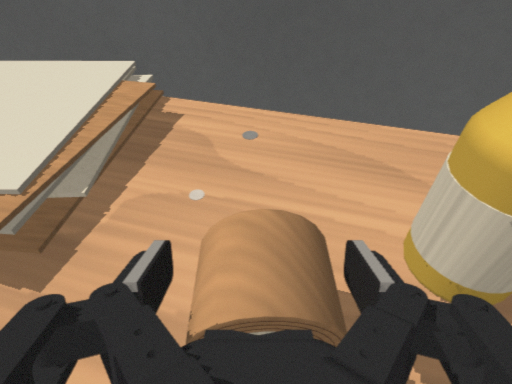

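The roll is flat on its curved side, free between the open pads; its top shows at (265,270). I'll go straight up and then turn the tool down.

Emit:
send_rows(
  series=[1.8,0,-0.9,0,0,0,1,3.6,0,-1.75,0,0,0,1,7.2,0,-3.5,0,0,0,1,10.8,0,-5.2,0,0,0,1,12.6,0,-6.1,0,0,0,1,12.6,0,-6.1,0,0,0,1],
)

```text
clock: 10.8
tcp_pos: [0.7414, 0.1876, 0.1816]
orientation: [-0.074, 0.836, 0.117, 0.531]
wrist_force: [0.7, 0.7, 0.9]
finger_gap: 0.0856
```

Run:
```python
from h import *
print(get_state()["tcp_pos"])
go([.66,.168,.20],0.28,0)
```

```text
[0.74144534 0.18757471 0.18157009]
shift cm [-1.88 -0.36 -8.36] turn deg [  0.1 -64.9  -0.1]
```

Emit:
send_rows(
  series=[-1.9,-0.4,-8.4,0,-65,0,1,-1.9,-0.4,-8.4,0,-65,0,1,-1.9,-0.4,-8.4,0,-65,0,1,-1.9,-0.4,-8.4,0,-65,0,1,-1.9,-0.4,-8.4,0,-65,0,1,-1.9,-0.4,-8.4,0,-65,0,1,-1.9,-0.4,-8.4,0,-65,0,1,-1.9,-0.4,-8.4,0,-65,0,1,-1.9,-0.4,-8.4,0,-65,0,1,-1.9,-0.4,-8.4,0,-65,0,1],
)

```text
clock: 11.63
tcp_pos: [0.6567, 0.1679, 0.1927]
orientation: [-0.011, 0.988, 0.138, 0.07]
wrist_force: [1.0, 0.5, -1.2]
finger_gap: 0.0854
```

```bash
cat > roll.py <<'E'
from h import *
# lying roll: fit x,y,axis azimuth from wrist (and top) silhouettes
a=np.linspace(0,2*np.pi,24,endpoint=False)
LY=[np.vstack([np.c_[0*a+x,.033*np.cos(a),.033+.033*np.sin(a)] for x in(-.025,.025)])]
p0=[.724,.185,.28];ob=[]
for c in("wrist","top"):
    ci=camera_info(c);im=read_camera(c)
    if c=="wrist": cv2.imwrite("pics/w4.png",im)
    u=proj(ci,[[p0[0],p0[1],.04]])[0];print(c,u)
    for d in silhouettes(c,"tape"):
        x,y,w,h=d["box"];print(round(d["p"],2),d["box"])
        if np.hypot(x+w/2-u[0],y+h/2-u[1])<(40 if c=="wrist" else 12): ob.append((ci,d["pixels"]));break
for o in[ob[i:i+1] for i in range(len(ob))]+[ob]: print(fit(o,LY,p0))
E
python3 roll.py;python3 -c "
from h import *
print(get_state()['joint_pos'],get_state()['tcp_pos'])"
```

```text
wrist [259.7151145  127.64525677]
0.78 [235.6, 114.4, 61.6, 57.9]
top [221.40719127 147.8902268 ]
0.56 [168.6, 254.3, 21.1, 21.2]
(array([0.71110188, 0.17537099, 0.29578384]), np.float64(0.018416552346231185))
(array([0.71110188, 0.17537099, 0.29578384]), np.float64(0.018416552346231185))
[0.12074501 0.40833263 0.06807246 1.08776645 0.02563803 2.98696354] [0.65767647 0.16813821 0.18870048]
```

View pics/w4.png

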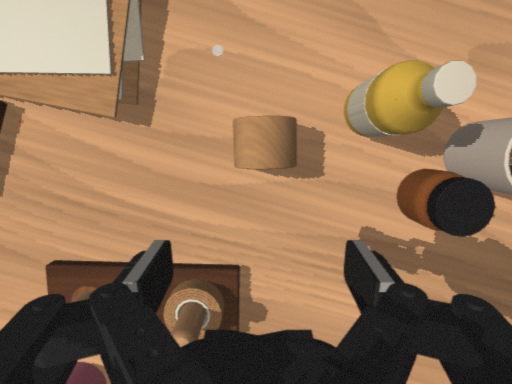

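Wrist view: the roll lies at (265,142) with clear bench all round, and the fit is good (1.8 % mismatch). The next grasp is tool-down across the curved side.

Run:
```python
from h import *
s=get_state();print(s["tcp_pos"])
go([.711,.1755,.12],0.296,0)
go([.711,.1755,.010],0.296,0)
```

```text
[0.65767647 0.16813821 0.18870048]
shift cm [4.28 0.77 7.57] turn deg [-0.1 -8.3 -1.1]
shift cm [ 2.69  0.81 18.45] turn deg [-0.1 -8.3 -1.1]
```

Emit:
send_rows(
  series=[4.3,0.8,4,0,-8.3,-1.1,1,4.3,0.8,7.6,0,-8.3,-1.1,1,4.3,0.8,7.6,0,-8.3,-1.1,1,4.3,0.8,7.6,0,-8.3,-1.1,1,4.3,0.8,7.6,0,-8.3,-1.1,1],
)

```text
clock: 12.25
tcp_pos: [0.7088, 0.1748, 0.1216]
orientation: [-0.001, 0.989, 0.148, -0.0]
wrist_force: [-0.5, 0.6, 0.7]
finger_gap: 0.0852
```

Run:
```python
from h import *
s=get_state();print(s["tcp_pos"])
go([.711,.1755,.010],0.296,0)
ci=camera_info("wrist");im=read_camera("wrist")
exec(open("roll.py").read().split("p0=")[0])
for d in silhouettes("wrist","tape")[:2]:
    print(d["box"],proj(ci,[[.711,.1755,.04]])); print(fit([(ci,d["pixels"])],LY,[.711,.1755,.296]))
```

```text
[0.70875609 0.17483718 0.12159166]
shift cm [ 0.24  0.02 11.16] turn deg [-0.1  0.   0. ]
[217.4, 153.7, 80.5, 82.3] [[257.52656067 192.62058443]]
(array([0.71099263, 0.17539265, 0.29299827]), np.float64(0.025820431555605095))
```

Both fits agree to under 1 mm, so I'm descending and gripping.

Emit:
send_rows(
  series=[0.2,0,3,0,0,0,1,0.2,0,6,0,0,0,1,0.2,0,8,0,0,0,1,0.2,0,10,0,0,0,1,0.2,0,11.1,0,0,0,1,0.2,0,11.1,0,0,0,1,0.2,0,11.1,0,0,0,0.7,0.2,0,11.1,0,0,0,0.4,0.2,0,11.1,0,0,0,0.4,0.2,0,11.1,0,0,0,0.4],
  newtons=40,
)

```text
clock: 13.18
tcp_pos: [0.7143, 0.1762, 0.0155]
orientation: [-0.001, 0.989, 0.148, 0.003]
wrist_force: [-1.9, -1.0, 6.8]
finger_gap: 0.0658
```

Emit:
send_rows(
  series=[0,0,0,0,0,0,0.4,0,0,0,0,0,0,0.4,0,0,-2,0,0,0,0.4,0,0,-5,0,0,0,0.4,0,0,-9,0,0,0,0.4,0,0,-13,0,0,0,0.4,0,0,-17,0,0,0,0.4,0,0,-20,0,0,0,0.4,0,0,-20,0,0,0,0.4,0,0,-20,0,0,0,0.4],
)

```text
clock: 14.02
tcp_pos: [0.7143, 0.1758, 0.2162]
orientation: [-0.001, 0.989, 0.148, 0.004]
wrist_force: [-0.3, 0.1, -1.8]
finger_gap: 0.0658
```

Run:
```python
from h import *
s=get_state();print(s["tcp_pos"],s["joint_pos"])
go([.38,-.18,.22],1.903,0)
go([.52,.10,.22],.8,0)
```

```text
[0.71427356 0.17583446 0.21623691] [1.31826732e-01 6.51608088e-01 5.44385857e-01 1.45531765e+00
 1.40227202e-03 2.97689529e+00]
shift cm [-42.36  24.26  -0.73] turn deg [  0.4  -0.4 -92. ]
shift cm [-20.79   1.58  -0.55] turn deg [  0.1  -0.5 -28.8]
```

Run:
```python
from h import *
go([.52,.0,.23],1.1,0)
```

```text
shift cm [-23.71  11.14  -1.58] turn deg [  0.2  -0.5 -46. ]
```

Emit:
send_rows(
  series=[-23.7,11.1,-1.6,0,0,-46,0.4,-23.7,11.1,-1.6,0,0,-46,0.4,-23.7,11.1,-1.6,0,0,-46,0.4,-23.7,11.1,-1.6,0,0,-46,0.4,-23.7,11.1,-1.6,0,0,-46,0.4,-23.7,11.1,-1.6,0,0,-46,0.4,-23.7,11.1,-1.6,0,0,-46,0.4,-23.7,11.1,-1.6,0,0,-46,0.4,-23.7,11.1,-1.6,0,0,-46,0.4],
)

```text
clock: 14.77
tcp_pos: [0.5175, -0.0002, 0.2268]
orientation: [-0.001, 0.853, 0.521, 0.0]
wrist_force: [-0.4, -0.0, -1.9]
finger_gap: 0.0655
```

Run:
```python
from h import *
print(get_state()["tcp_pos"])
go([.529,-.372,.23],1.90,0)
```

```text
[ 5.17476722e-01 -1.88213646e-04  2.26797459e-01]
shift cm [-32.55  18.01  -0.39] turn deg [ -0.   -0.1 -46. ]
```

Emit:
send_rows(
  series=[-32.5,18,-0.4,0,0,-46,0.4,-32.5,18,-0.4,0,0,-46,0.4,-32.5,18,-0.4,0,0,-46,0.4,-32.5,18,-0.4,0,0,-46,0.4,-32.5,18,-0.4,0,0,-46,0.4,-32.5,18,-0.4,0,0,-46,0.4,-32.5,18,-0.4,0,0,-46,0.4,-32.5,18,-0.4,0,0,-46,0.4,-32.5,18,-0.4,0,0,-46,0.4,-32.5,18,-0.4,0,0,-46,0.4],
)

```text
clock: 15.6
tcp_pos: [0.5319, -0.3765, 0.2284]
orientation: [-0.0, 0.583, 0.813, -0.0]
wrist_force: [0.1, -0.1, -2.2]
finger_gap: 0.0658
```

Emit:
send_rows(
  series=[0,0,0,0,0,0,0.4,0,0,0,0,0,0,0.4],
)

```text
clock: 15.77
tcp_pos: [0.5316, -0.3713, 0.2287]
orientation: [-0.002, 0.581, 0.814, 0.001]
wrist_force: [0.8, 0.7, -1.8]
finger_gap: 0.0657
```

```bash
python3 look.py w5 dispenser tape
python3 - <<'E'
from h import *
s=get_state();print(s["tcp_pos"],s["joint_pos"])
ci=camera_info("wrist");read_camera("wrist")
d=silhouettes("wrist","dispenser")[0];print(fit([(ci,d["pixels"])],DISP,[.5,-.287,.33]))
# axis lines of the cheek lips overlay
im=cv2.imread("pics/w5.png");im=cv2.resize(im,None,fx=1.5,fy=1.5)
p=[.5,-.287,.33]
for y in(-.033,.033,-.0265,.0265):
    q=proj(ci,T(np.array([[-.075,y,.085],[.075,y,.085]]),*p))*1.5
    cv2.line(im,tuple(q[0].astype(int)),tuple(q[1].astype(int)),(0,255,0) if abs(y)>.03 else (0,0,255),1)
cv2.imwrite("pics/w5b.png",im)
E
```

```text
dispenser 0.64 [69.7, 48.5, 269.5, 74.0]
tape 0.74 [186.4, 195.9, 143.4, 141.5]
[ 0.53163786 -0.37134586  0.22874739] [ 0.50744882 -0.30243903  0.37268355] [[  663.97602698 -1400.56902919]
 [  750.02768616 -1717.82789142]]
[ 0.53162858 -0.36936385  0.23033194] [-0.73180143  0.46139302  0.2623919   1.37387034  0.00147806  0.50581128]
(array([ 0.49965781, -0.28971387,  0.32957124]), np.float64(0.08569745686369623))
```

View pics/w5b.png

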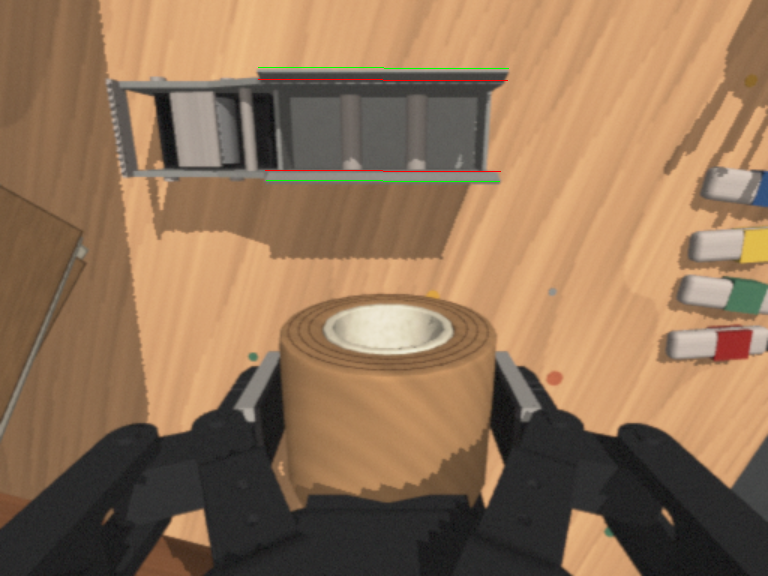

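The overlay lies on the lips to about 1 px, with the picture perhaps 1 mm nearer the tool. The rollers show at (350,130) and (417,130) and the held roll's end face at (388,330). I'll now measure the roll's offset in the hand.

Run:
```python
from h import *
s=get_state();ci=camera_info("wrist");im=read_camera("wrist")
q=rot(s["orientation"])
d=silhouettes("wrist","tape")[0];m=d["pixels"];b=d["box"];L,Tp,Rt=b[0],b[1],b[0]+b[2]
a=np.linspace(0,2*np.pi,720)
def ext(p):
    P=np.c_[0*a+.025+p[0],p[1]+.033*np.cos(a),p[2]+.033*np.sin(a)]
    u=proj(ci,q.apply(P)+s["tcp_pos"]);return u
o=least_squares(lambda p:(lambda u:[u[:,0].min()-L,u[:,0].max()-Rt,u[:,1].min()-Tp])(ext(p)),[0,0,-.018])
print("roll in tool frame (mm)",o.x*1e3,o.cost,L,Rt,Tp)
# roller check: mean column profile between cheeks in bay
p=[.5003,-.2882,.33]
for z in(.023,): print(proj(ci,T(np.array([[-.025,.015,z],[.025,.015,z],[-.072,.015,.047],[.072,.015,.042],[0,0,.085]]),*p)).round(1))
g=cv2.cvtColor(im,cv2.COLOR_BGR2GRAY);print([(185+i,int(v)) for i,v in enumerate(g[70:95,185:335].mean(0))][::3])
c=g[:,200:300];print([(r,int(v)) for r,v in enumerate(c.mean(1))][40:128])
for y in(-.033,-.0265,.0265,.033):print(y,proj(ci,T(np.array([[0,y,.085]]),*p)))
u=ext(o.x);im=cv2.resize(im,None,fx=1.5,fy=1.5);cv2.polylines(im,[(u*1.5).astype(int)],True,(0,255,0),1);cv2.imwrite("pics/w6.png",im[260:540,200:580])
```

```text
roll in tool frame (mm) [ -4.0801722   -0.97166375 -15.48834571] 2.0194839173657902e-27 185.2 329.1 195.4
[[233.7  74.1]
 [278.2  74.3]
 [186.8  71.9]
 [323.7  72.9]
 [255.5  85.6]]
[(185, 104), (188, 65), (191, 62), (194, 78), (197, 94), (200, 94), (203, 94), (206, 95), (209, 94), (212, 94), (215, 94), (218, 95), (221, 95), (224, 95), (227, 89), (230, 102), (233, 106), (236, 102), (239, 89), (242, 94), (245, 94), (248, 94), (251, 94), (254, 94), (257, 94), (260, 94), (263, 93), (266, 94), (269, 90), (272, 95), (275, 103), (278, 106), (281, 100), (284, 89), (287, 94), (290, 94), (293, 94), (296, 93), (299, 94), (302, 94), (305, 94), (308, 93), (311, 93), (314, 94), (317, 72), (320, 62), (323, 127), (326, 157), (329, 158), (332, 163)]
[(40, 173), (41, 173), (42, 173), (43, 173), (44, 173), (45, 173), (46, 173), (47, 172), (48, 163), (49, 154), (50, 106), (51, 71), (52, 66), (53, 67), (54, 67), (55, 66), (56, 71), (57, 90), (58, 66), (59, 61), (60, 61), (61, 61), (62, 62), (63, 62), (64, 64), (65, 73), (66, 86), (67, 95), (68, 96), (69, 96), (70, 96), (71, 96), (72, 96), (73, 96), (74, 95), (75, 95), (76, 95), (77, 95), (78, 95), (79, 95), (80, 95), (81, 95), (82, 95), (83, 95), (84, 95), (85, 95), (86, 95), (87, 95), (88, 95), (89, 95), (90, 95), (91, 95), (92, 95), (93, 95), (94, 95), (95, 95), (96, 94), (97, 95), (98, 95), (99, 94), (100, 94), (101, 95), (102, 95), (103, 95), (104, 94), (105, 95), (106, 95), (107, 98), (108, 101), (109, 105), (110, 107), (111, 107), (112, 106), (113, 104), (114, 113), (115, 116), (116, 134), (117, 142), (118, 143), (119, 143), (120, 143), (121, 140), (122, 119), (123, 112), (124, 110), (125, 109), (126, 109), (127, 108)]
-0.033 [[255.44607388 121.79380959]]
-0.0265 [[255.45445227 114.8607084 ]]
0.0265 [[255.52734549  54.68305088]]
0.033 [[255.53688778  46.82400648]]
```

View pics/w6.png

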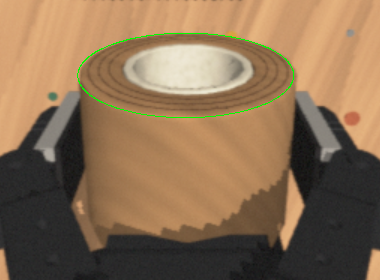

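Run:
```python
from h import *
ci=camera_info("wrist")
obs=[(.033,0,49.8),(-.033,0,122),(.0265,1,57.2),(-.0265,1,115.3),(.0265,2,65.7),(-.0265,2,107)]
def f(p):
    return [proj(ci,T(np.array([[0,y,p[1+k]]]),.4998-p[0]*np.sin(.33),-.2882+p[0]*np.cos(.33),.33))[0,1]-r for y,k,r in obs]
o=least_squares(f,[0,.08,.07,.005]);print(o.x*1e3,np.round(o.fun,2))
s=get_state();print(s["tcp_pos"])
```

```text
[ -0.30352887  70.23894181  69.62439111 -17.47015795] [-0.55 -1.53 -0.41 -1.47  1.15  3.95]
[ 0.53139173 -0.36992015  0.23128504]
```

Run:
```python
from h import *
go([.4993,-.2845,.13],1.9,0)
```

```text
shift cm [ 9.11 -0.25 10.14] turn deg [ 0.  -0.1  0.2]
```

Emit:
send_rows(
  series=[4,-0.25,0,0,0,0.2,0.4,8,-0.25,0,0,0,0.2,0.4,9.1,-0.25,0,0,0,0.2,0.4,9.1,-0.25,3,0,0,0.2,0.4,9.1,-0.25,6,0,0,0.2,0.4,9.1,-0.25,9,0,0,0.2,0.4,9.1,-0.25,10.1,0,0,0.2,0.4,9.1,-0.25,10.1,0,0,0.2,0.4,9.1,-0.25,10.1,0,0,0.2,0.4,9.1,-0.25,10.1,0,0,0.2,0.4],
)

```text
clock: 16.95
tcp_pos: [0.5001, -0.2866, 0.132]
orientation: [0.001, 0.582, 0.813, 0.001]
wrist_force: [0.0, 0.3, -0.3]
finger_gap: 0.0655
```

Run:
```python
from h import *
im=read_camera("wrist");im=read_camera("wrist");s=get_state();ci=camera_info("wrist");im=read_camera("wrist")
print(s["tcp_pos"],rot(s["orientation"]).as_matrix()[:,0]);go([.4993,-.2845,.13],1.9,0,s)
im=cv2.resize(im,None,fx=1.5,fy=1.5)
for y in(-.033,.033,-.0265,.0265):
    q=proj(ci,T(np.array([[-.075,y,.085],[.075,y,.085]]),.4997,-.2887,.33))*1.5
    cv2.line(im,tuple(q[0].astype(int)),tuple(q[1].astype(int)),(0,255,0) if abs(y)>.03 else (0,0,255),1)
cv2.imwrite("pics/w7.png",im)
```

```text
[ 0.50019473 -0.28675301  0.1320832 ] [-0.32198826  0.94674216 -0.00168756]
shift cm [ 0.24 -0.01  0.21] turn deg [ 0.1  0.1 -0.1]
```

View pics/w7.png

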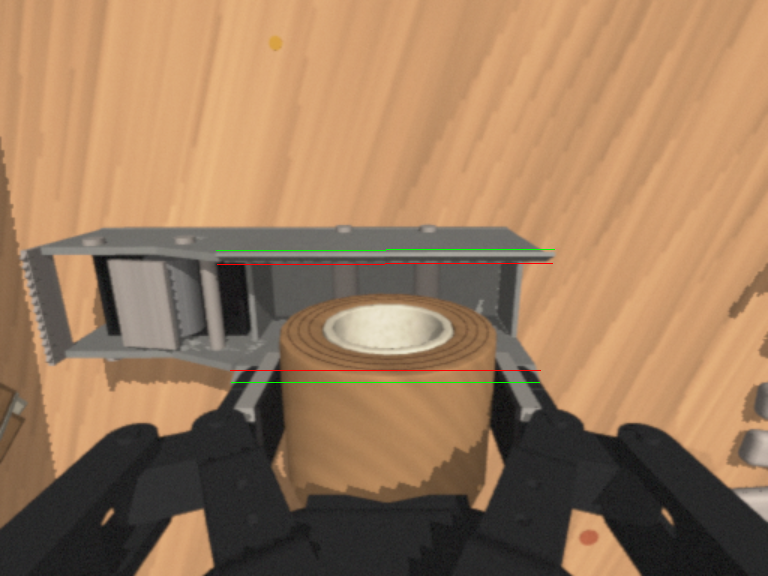

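The held roll is at (388,330) over the bay. The lips match the model lines to 2–3 scaled px, so I'm lowering gently while watching the force.

Emit:
send_rows(
  series=[0.2,0,0.5,0,0,0,0.4,0.2,0,1,0,0,0,0.4,0.2,0,1.5,0,0,0,0.4,0.2,0,2,0,0,0,0.4,0.2,0,2.5,0,0,0,0.4,0.2,0,3,0,0,0,0.4,0.2,0,3.5,0,0,0,0.4,0.2,0,4,0,0,0,0.4,0.2,0,4.4,0,0,0,0.4,0.2,0,4.4,0,0,0,0.4],
  newtons=40,
)

```text
clock: 17.93
tcp_pos: [0.4996, -0.2858, 0.0866]
orientation: [0.002, 0.582, 0.813, -0.0]
wrist_force: [1.3, -4.2, 1.2]
finger_gap: 0.0661
```

The far cheek is pushing the roll with about 4 N along −tool x. I'll back off 1.5 mm that way and check again.

Emit:
send_rows(
  series=[-0.05,0,0,0,0,0,0.4,-0.1,0,0,0,0,0,0.4,-0.15,0,0,0,0,0,0.4,-0.15,0,0,0,0,0,0.4],
)

```text
clock: 18.27
tcp_pos: [0.4995, -0.2859, 0.0864]
orientation: [0.0, 0.582, 0.813, 0.001]
wrist_force: [3.4, -4.4, 1.8]
finger_gap: 0.0658
```

Emit:
send_rows(
  series=[-0.05,0,0,0,0,0,0.4,-0.1,0,0,0,0,0,0.4,-0.1,0,0,0,0,0,0.4,-0.1,0,0,0,0,0,0.4,-0.1,0,0,0,0,0,0.4],
)

```text
clock: 18.68
tcp_pos: [0.4992, -0.2861, 0.0859]
orientation: [-0.0, 0.582, 0.813, 0.001]
wrist_force: [3.1, -2.8, 1.4]
finger_gap: 0.0656
```

Run:
```python
from h import *
s=get_state();print(s["tcp_pos"],s["wrist_force"],s["ft_torque"],s["qvel"].round(3),rot(s["orientation"]).as_matrix()[:,0])
ci=camera_info("wrist");read_camera("wrist")
q=rot(s["orientation"]);d=silhouettes("wrist","tape")[0];b=d["box"];L,Tp,Rt=b[0],b[1],b[0]+b[2]
a=np.linspace(0,2*np.pi,720)
ext=lambda p:proj(ci,q.apply(np.c_[0*a+.025+p[0],p[1]+.033*np.cos(a),p[2]+.033*np.sin(a)])+s["tcp_pos"])
o=least_squares(lambda p:(lambda u:[u[:,0].min()-L,u[:,0].max()-Rt,u[:,1].min()-Tp])(ext(p)),[0,0,-.018]);print(o.x*1e3)
im=cv2.resize(read_camera("side")[190:384,180:380],None,fx=3.5,fy=3,interpolation=2);cv2.imwrite("pics/s8.png",im)
```

```text
[ 0.49922203 -0.28605153  0.08589816] [ 3.13711358 -2.78144563  1.4262492 ] [-0.63247519 -0.60998612 -0.03439538] [-0.001  0.     0.001  0.002  0.001 -0.001] [-0.32221027  0.94666694  0.00149503]
[ -2.02993302  -0.10070007 -17.2822597 ]
```

View pics/s8.png

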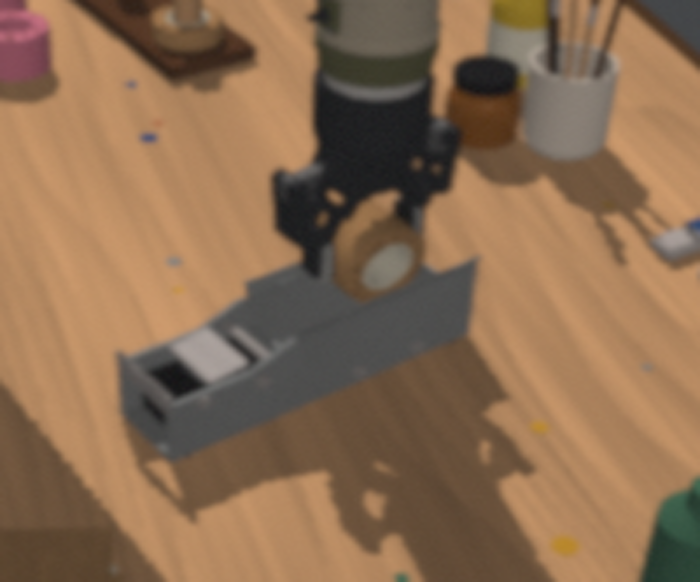

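The roll is between the lips at (378,260). Side force has eased, so I'll continue down slowly with a little more relief.

Emit:
send_rows(
  series=[-0.05,0,0.2,0,0,0,0.4,-0.05,0,0.5,0,0,0,0.4,-0.1,0,0.8,0,0,0,0.4,-0.1,0,1.1,0,0,0,0.4,-0.1,0,1.5,0,0,0,0.4,-0.1,0,1.5,0,0,0,0.4],
)

```text
clock: 19.33
tcp_pos: [0.4986, -0.2864, 0.0696]
orientation: [-0.002, 0.582, 0.813, 0.001]
wrist_force: [0.4, -0.9, -1.3]
finger_gap: 0.0655
```

Emit:
send_rows(
  series=[0,0,0.4,0,0,0,0.4,0,0,0.8,0,0,0,0.4,0,0,1.2,0,0,0,0.4,0,0,1.6,0,0,0,0.4,0,0,2,0,0,0,0.4,0,0,2.4,0,0,0,0.4,0,0,2.8,0,0,0,0.4,0,0,3.0,0,0,0,0.4,0,0,3.0,0,0,0,0.4],
)

```text
clock: 20.08
tcp_pos: [0.499, -0.2867, 0.0403]
orientation: [-0.001, 0.582, 0.813, 0.001]
wrist_force: [-0.1, 0.1, -1.2]
finger_gap: 0.0659
```

Emit:
send_rows(
  series=[0,0,0.2,0,0,0,0.4,0,0,0.4,0,0,0,0.4,0,0,0.6,0,0,0,0.4,0,0,0.7,0,0,0,0.4,0,0,0.7,0,0,0,0.4],
)

```text
clock: 20.5
tcp_pos: [0.4993, -0.287, 0.0337]
orientation: [-0.001, 0.582, 0.813, 0.001]
wrist_force: [-0.0, 0.7, -1.2]
finger_gap: 0.0655
```

Emit:
send_rows(
  series=[0,0,0.1,0,0,0,0.4,0,0,0.2,0,0,0,0.4,0,0,0.3,0,0,0,0.4,0,0,0.3,0,0,0,0.4],
)

```text
clock: 20.83
tcp_pos: [0.4994, -0.287, 0.0308]
orientation: [-0.001, 0.582, 0.813, 0.001]
wrist_force: [-0.4, -0.0, -0.0]
finger_gap: 0.0656
```

Emit:
send_rows(
  series=[0,0,0.1,0,0,0,0.4,0,0,0.2,0,0,0,0.4,0,0,0.2,0,0,0,0.4,0,0,0.2,0,0,0,0.4],
)

```text
clock: 21.17
tcp_pos: [0.4996, -0.2871, 0.0297]
orientation: [-0.0, 0.582, 0.813, 0.001]
wrist_force: [-2.1, 2.4, 4.7]
finger_gap: 0.0655
```

It's in contact with the rollers, with about 6 N supported. Releasing.

Emit:
send_rows(
  series=[0,0,0,0,0,0,0.8,0,0,0,0,0,0,0.85,0,0,0,0,0,0,0.9,0,0,0,0,0,0,1,0,0,0,0,0,0,1,0,0,0,0,0,0,1,0,0,0,0,0,0,1,0,0,0,0,0,0,1],
)

```text
clock: 21.83
tcp_pos: [0.4994, -0.287, 0.0289]
orientation: [-0.0, 0.582, 0.813, 0.001]
wrist_force: [-0.2, 0.1, -0.1]
finger_gap: 0.0855
```

Emit:
send_rows(
  series=[0,0,-0.5,0,0,0,1,0,0,-1.5,0,0,0,1,0,0,-3,0,0,0,1,0,0,-5,0,0,0,1,0,0,-7,0,0,0,1,0,0,-10,0,0,0,1,0,0,-13,0,0,0,1,-4,0,-16,0,0,0,1,-8,0,-18,0,0,0,1,-8,0,-18,0,0,0,1],
)

```text
clock: 22.67
tcp_pos: [0.5277, -0.3682, 0.2144]
orientation: [0.005, 0.583, 0.813, -0.001]
wrist_force: [-0.1, -0.1, -0.1]
finger_gap: 0.0848
```

Run:
```python
from h import *
read_camera("wrist");read_camera("wrist");s=get_state();ci=camera_info("wrist");im=read_camera("wrist")
d=max(silhouettes("wrist","tape"),key=lambda d:d["p"]);print(d["p"],d["box"],s["tcp_pos"],s["clock"])
a=np.linspace(0,2*np.pi,24,endpoint=False)
SE=[np.vstack([np.c_[.033*np.cos(a),0*a+y,.0475+.033*np.sin(a)] for y in(-.025,.025)])]
print(fit([(ci,d["pixels"])],SE,[.4997,-.2887,.33]))
sd=read_camera("side");cs=camera_info("side")
for c,i,k in((ci,im,0),(cs,sd,1)):
    h=cv2.convexHull(proj(c,T(SE[0],.4997,-.2887,.33)).astype(np.float32)); 
    if k==0:
        A=cv2.resize(i,None,fx=1,fy=1);A2=A.copy();cv2.polylines(A2,[h.astype(int)],True,(0,255,0),1)
    else:
        cr=cv2.resize(i[240:350,200:330],None,fx=2.2,fy=2.2,interpolation=2)
v=np.zeros((384,800,3),np.uint8);v[:,:512]=A2;v[:242,512:798]=cr;cv2.imwrite("pics/f9.png",v)
```

```text
0.6 [226.3, 58.7, 67.5, 63.7] [ 0.52640484 -0.36597947  0.21152831] 22.7667
(array([ 0.49997009, -0.28894103,  0.330363  ]), np.float64(0.021284444872164965))
```

View pics/f9.png

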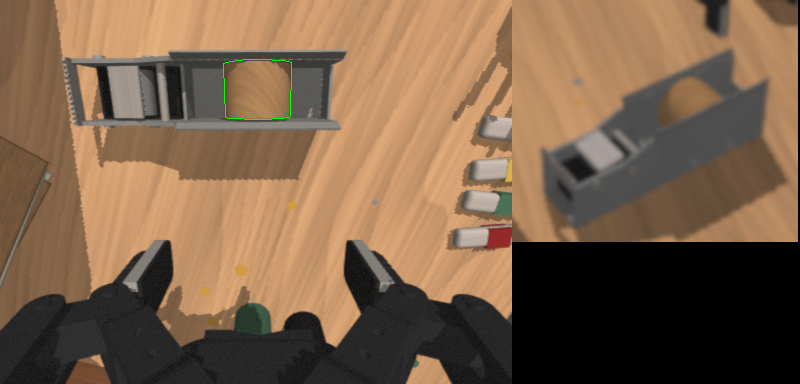

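The roll is seated squarely between the cheeks at (258,90). The fit is within 0.5 mm and 0.001 rad of the bay pose, and the gripper is clear. Handing in.

```bash
python3 -c "
from workcell import *
print(hand_in())"
```

```text
the job is handed in; nothing more can be done
None
```

The wide roll is standing on edge on both rollers in the dispenser, let go, and the job is handed in at about 23 s of the 59 s allowed. The hand-in returned no verdict.

I slid the wide roll up off the stand's +y post and tilted it 64° at the edge of the arm's reach. I then laid it on its curved side on the clear bench between the stand and the bottle and let go. After measuring it from the wrist camera, I gripped it across its curved side and lowered it between the cheeks until it was on the rollers, then let go and backed away.

- **Seating:** the last wrist-camera fit put the roll within 0.5 mm and 0.001 rad of my estimate of the bay. That fit assumed the seated height. The height is supported only by the roller contact, about 6 N felt before release, and by the outline matching.
- **Entry between the cheeks:** on the way in the far cheek pushed sideways with about 4–5 N. I shifted a few millimetres toward −tool x and the force cleared. The wrist camera also gave lip heights lower than stated, so I relied on the force reading there.
- **Bystanders:** the masking roll, jars and bottle were never touched as far as I could tell, and looked in place when seen on the way. I did not re-measure them at the end.

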